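Lock the injector down with the socket key

TASK

Take the wide T-handled socket key off its hook and stand it fully down over the square drive of the injector holder's clamp, then let go of it so that it stands there by itself before you turn anything. Then take it afresh, best by the bow on top, and turn it clockwise (seen from above) until the clamp comes up against its stop over the injector's flange. Leave the key standing fully home and upright on the drive, and leave everything else as it is.

Things in the scene. Friction and masses are not known exactly. Their poses are not given: they have to be found in the camera images.
- key: The steel socket key to use (0.14-0.26 kg, 162 mm tall), the wider hanging tool. Origin: centre of its underside; z up the shaft. A 36 x 36 mm foot, 32 mm high, has a downward square socket (25 x 25 mm, 24 deep, 3 mm chamfer, sides along x and y). Above it a 16 mm round shaft, then a crossbar with a bow on top. It hangs upright by the bow, its x about along the hook arm.
- key_bar (a point): On the key: the middle of its crossbar, 108 mm above the key's origin, axes as the key's. The bar is 160 mm long (along y), 14 mm wide (x) and 16 mm high. While the key hangs the hook blocks the bow, so hold one half of the bar, some 55 mm from this point.
- key_bow (a point): On the key: the middle of the bow's roof, 154 mm above the key's origin, on its axis, axes as the key's: pinch here across the 10 mm thickness (along x). The bow is an upright plate 38 mm wide (y) with an opening 22 mm wide and 34 mm high, through which the hook arm passes while it hangs.
- driver: The other hanging tool, to be left hanging: same height and bow, but a crossbar of only 84 mm, a thin 10 mm shaft and a flat blade. Origin at the centre of its underside, 0.10 kg.
- stand_a: Fixed grey hook stand, either tool may hang on it. Origin at table height under its 18 mm square post (197 mm high); foot 100 x 120 mm. A hook arm 8 mm thick, top at 185 mm, runs 90 mm along the stand's -x to an upturned tip 8 mm higher than the arm. The tool hangs 65 mm out from the post: raise it 12 to 22 mm, then draw it off along the stand's -x by at least 45 mm.
- stand_b: The second hook stand, alike.
- holder: The fixed injector holder: a 110 x 190 mm steel base with an aluminium block 48 mm high. Origin at table height under its middle. The injector stands fixed in it at y = -42 mm (flange 54 mm across with its top 54 mm up, stem to 115 mm up); the clamp's axis is at y = +33 mm.
- drive_top (a point): On the clamp: centre of the top of its square drive, 80 mm above the table, axes turning with the clamp, z up, its 62 mm toe along +x. The drive is 22 x 22 mm (sides along x and y), 20 mm high, on a round shoulder 52 mm across, 60 mm above the table, where the seated key's underside rests (20 mm below this point). Any of the key's four square positions will do.
- clamp (a joint): Turn of the clamp (rad), growing clockwise seen from above. It starts open at 0 to 0.3; its stop, with the toe over the injector's flange, is at 1.571. It turns stiffly with about 0.1 N m and stays where it is left; the key has about 0.15 rad of play on the drive.
- wrench: Loose bystander: open spanner about 170 mm long, lying on the table on the robot's side.
- screwdriver: Loose bystander: screwdriver about 180 mm long, lying on the table on the robot's side.
- spray: Loose bystander: can 60 mm across and 160 mm tall, standing at the far side; origin under its middle.
- jar: Loose bystander: jar 68 mm across and 75 mm tall, standing at the far side; origin under its middle.
Things that resemble listed ones, but are neither listed nor needed, are in the scene too. What is shaped like the key but blue or purple is not meant.

How it is judged:
By the outcome, as a careful person would: the job done as asked, in the order asked, and still so for the second after the job is handed in, with the robot touching nothing.
It also fails if it takes over 61 s, if anything falls off the work surface, if the arm or the gripper's body presses on something with over 40 N, if the wrist force passes 120 N, or if a joint passes its speed limit or range.

ROBOT

A 6-joint arm with a two-finger parallel gripper is mounted at the origin on the work surface. World frame = base frame: x ahead of the robot, y to its left, z up, the work surface at z = 0. Lengths are in mm, angles in rad, forces in N, time in s.
With the tool pointing down it reaches from about 300 to 875 mm from the base axis. Payload 6.4 kg.
Tool frame: the origin (TCP) lies at the very end of the fingers, on their centre line; the grasp point (between the pads) lies 19 mm behind it; z points along the fingers, y is the line along which they close (so a half turn about z gives the same grasp; the last joint's range is limited). The gripper opens to 88 mm and grips with 3 to 60 N. Pads are 18 mm wide; open, the fingers measure 123 mm over their backs; the gripper's body (75 mm by 187 mm) begins 45 mm behind the grasp point.
Start: joints at [-1.514, 0.181, 1.607, -0, 1.354, -0.206], TCP at [149.392, -555.269, 238.714] pointing down, gripper open.
Joint ranges: [-2.99, 2.99], [-0.89, 2.07], [0.3, 2.58], [-1.14, 4.28], [0, 2.63], [-3.12, 3.12]. Speed limits (rad/s): [2.57, 2.57, 3.01, 3.14, 3.14, 3.14].

INTERFACE

Orientations are given as [roll, pitch, yaw] about the fixed x, y, z axes, in that order (R = Rz(yaw) Ry(pitch) Rx(roll)).
In Python, from rig import bot gives the robot as it stands.
- The arm moves only by the tool servo_tool, never from a script. Its argument "deltas" is a list of rows, each an object of numbers: "grip": the closure, from -1 (fully open) to 1 (shut); "dx", "dy", "dz": the shift along the world's x, y, z scaled (see below); "rx", "ry", "rz": the turn, a rotation vector about the world's x, y, z scaled (see below). In form: [{"grip": .., "dx": .., "dy": .., "dz": .., "rx": .., "ry": .., "rz": ..}, ...]. A call has 1 to 10 rows; each row shifts and turns the commanded pose from where the row before left it; what a row does not reach is not made up. The controller multiplies each number of a shift by 0.03 m and each number of a turn by 0.12 rad. A row lasts 1/8 s, in which the tool goes at most 62.5 mm and 10.7 degrees, less where a joint would pass 70% of its speed; a pose out of reach is approached as far as the arm can. A call with a number of a shift or a turn outside -1 to 1 is refused whole. A call with a gripper value outside its range is refused whole. The fingers move at their own pace and stop on an object; "squeeze" is the grip in N (left out, the last holds). Time passes only in rows, so rows that do not move let the fingers close. It gives the time, the measured TCP pose, the force, the opening and the grip force at its end, in the units of the state.
- bot.observe(): the state, without advancing time (a new reading comes with each control period).
- bot.read_camera(name): name is "scene" or "top" or "wrist"; returns a dict with "color" (420x560x3 uint8, red, green, blue), "camera_matrix" (3x3 intrinsics, pixels), "world_to_cam" (4x4, takes a point from world to camera coordinates); the wrist camera has in their place "hand_eye" (4x4, takes a point from camera to tool coordinates, whose origin is the TCP and whose axes are the flange's). Camera axes: x right, y up, looking along -z (the intrinsics and any distortion apply to the point x, -y, -z); pixel columns grow to the right and rows downward; lengths in mm; the calibration is good to about 2 mm. A picture is of the moment at which its call begins: read the wrist's pose just before it. There is no depth.
- bot.close_job(): hands the job in; it is judged then, once.
The state is a dict: "clock": time; "joints": joint angles; "joint_vel": joint speeds; "tau": joint torques, N m; "eef_pos": TCP position; "tool_rot": TCP orientation; "wrist_force": force on the tool from outside, world axes, zero at the start; "moment": the same for the moment, N m; "gripper_width": opening from 0.0 (shut) to 1.0 (fully open); "grasp_force": force on a finger pad.
Only numpy, scipy, OpenCV 4.12 (cv2) and the standard library are available. Lean on these libraries where they do the work, as an engineer would, in place of code of your own. Each camera call takes 0.05 s, during which the arm holds its last target. There are 200 camera calls.

## Working session

There is one attempt and no reset: what is moved stays moved. The work goes in short steps, Python scripts to look and compute and a tool call to move; the robot and the scene stay as the last step left them, time stands still between calls to the robot, and variables do not carry over. Pictures are saved under pics/ and viewed, at most 10 in all, crops included, and the job is handed in when it is done.

Besides the shell and the picture viewer there is one more tool, called after "Emit:" by a JSON object that holds its "name" and its "arguments". servo_tool: Moves the arm, as the interface text tells. Shifts and turns lie within -1 to 1; 1 stands for 0.03 m of shift or 0.12 rad of turn. Its arguments: {"type":"object","properties":{"deltas":{"type":"array"},"squeeze":{"type":"number"}},"required":["deltas"]}

```bash
mkdir -p pics
cat > h.py <<'E'
import numpy as np, cv2
from rig import bot
def P(c,X):
    X=np.atleast_2d(X); x=(c['world_to_cam'][:3,:3]@X.T).T+c['world_to_cam'][:3,3]
    u=(np.array(c['camera_matrix'])@(x*[1,-1,-1]).T).T
    return u[:,:2]/u[:,2:]
def ray(c,uv):
    W=np.array(c['world_to_cam']);K=np.array(c['camera_matrix'])
    d=np.linalg.inv(K)@[uv[0],uv[1],1]; d=d*[1,-1,-1]
    R=W[:3,:3]; return -R.T@W[:3,3], R.T@d
def onz(c,uv,z):
    o,d=ray(c,uv); return o+d*(z-o[2])/d[2]
def tri(c1,a,c2,b):
    o1,d1=ray(c1,a);o2,d2=ray(c2,b); s=np.linalg.lstsq(np.c_[d1,-d2],o2-o1,rcond=None)[0]
    p,q=o1+s[0]*d1,o2+s[1]*d2; return (p+q)/2,np.linalg.norm(p-q)
def cam(n):
    c=bot.read_camera(n)
    for k in('world_to_cam','camera_matrix','hand_eye'):
        if k in c:c[k]=np.array(c[k])
    if n=='wrist':
        pass
    return c
def save(c,n): cv2.imwrite(n,c['color'][:,:,::-1])
E
python3 - <<'E'
from h import *
np.set_printoptions(suppress=True,precision=2)
for n in('scene','top'):
    c=cam(n); save(c,f'pics/{n}0.png'); print([k for k in c]); print(ray(c,(280,210)),c['camera_matrix'].tolist())
    np.save(f'{n}0.npy',c,allow_pickle=True)
print(bot.observe())
E
```

```text
['color', 'camera_matrix', 'world_to_cam']
(array([1032.38,  428.07,  692.36]), array([-0.57, -0.54, -0.62])) [[413.99842338328926, 0.0, 290.02316025054375], [0.0, 413.99842338328926, 208.28325826468912], [0.0, 0.0, 1.0]]
['color', 'camera_matrix', 'world_to_cam']
(array([ 440.66,  -60.32, 1104.87]), array([ 0.06,  0.  , -1.  ])) [[389.87850150702155, 0.0, 285.6942214532326], [0.0, 389.87850150702155, 209.90756862214897], [0.0, 0.0, 1.0]]
{'clock': 0.1, 'joints': array([-1.51,  0.18,  1.61, -0.  ,  1.35, -0.21]), 'joint_vel': array([ 0., -0., -0., -0., -0.,  0.]), 'tau': array([  0.  , -43.48, -34.27,   0.07,   0.03,  -0.  ]), 'eef_pos': array([ 149.36, -554.79,  237.95]), 'tool_rot': array([-3.14, -0.  ,  0.26]), 'wrist_force': array([0.77, 0.84, 0.62]), 'moment': array([-0.  ,  0.02,  0.03]), 'grasp_force': 0.0, 'gripper_width': 1.0018337228198984}
```

View pics/scene0.png

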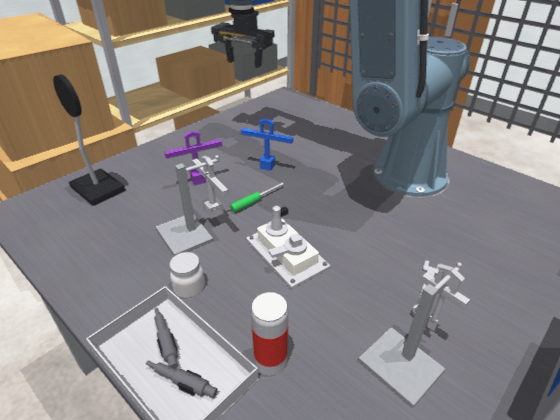

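View pics/top0.png

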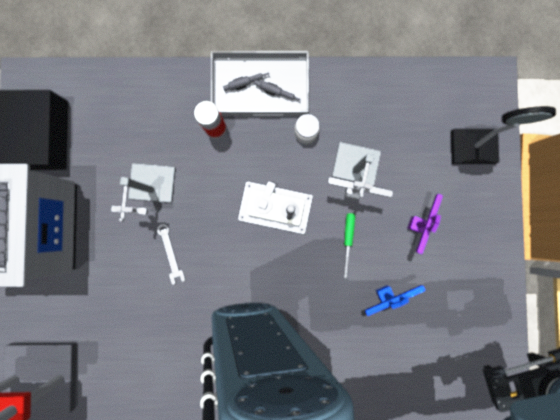

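The scene view shows the wide key on the stand at about (205,170) and the driver at about (440,280). In the top view the key's bar runs from about (328,182) to (392,192). The holder is at about (275,205), with the clamp at its left end near (266,195). Next I'll zoom in.

Run:
```python
from h import *
t=np.load('top0.npy',allow_pickle=True).item();s=np.load('scene0.npy',allow_pickle=True).item()
def crop(c,x,y,w,h,f=4): return cv2.resize(c['color'][y:y+h,x:x+w,::-1],None,fx=f,fy=f,interpolation=cv2.INTER_CUBIC)
a=np.hstack([crop(t,232,170,90,75),crop(t,318,140,90,75)]);b=np.hstack([crop(s,240,200,90,75),crop(s,155,140,90,75)])
cv2.imwrite('pics/z1.png',np.vstack([a,b]))
```

```text
(no output)
```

View pics/z1.png

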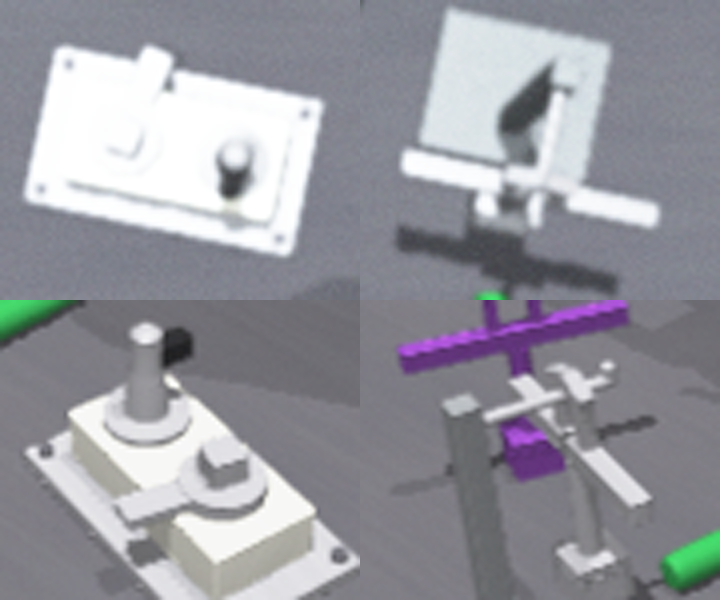

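Run:
```python
from h import *
np.set_printoptions(suppress=True,precision=1)
t=np.load('top0.npy',allow_pickle=True).item();s=np.load('scene0.npy',allow_pickle=True).item()
T=lambda u,v,ox,oy:(ox+u/4-.4,oy+v/4-.4)
H=lambda u,v:T(u,v,232,170)
K=lambda u,v:T(u-360,v,318,140)
SH=lambda u,v:T(u,v-300,240,200)
SK=lambda u,v:T(u-360,v-300,155,140)
c=[onz(t,H(*p),0+8) for p in((62,47),(322,100),(290,255),(27,200))]
c=np.array(c);print('holder',c,c.mean(0),[np.linalg.norm(c[i]-c[i-1]) for i in range(4)])
d=c[0]-c[1];e=c[0]-c[3];print('yaw y-axis',np.arctan2(-d[0],d[1]),'x',np.arctan2(e[1],e[0]))
print('drive tri',tri(t,H(125,140),s,SH(228,450)),onz(t,H(125,140),80))
toe=onz(t,H(157,52),58);dr=onz(t,H(125,140),80);print('toe',toe,np.linalg.norm(toe-dr),np.arctan2(*(toe-dr)[1::-1]))
print('stem',tri(t,H(237,155),s,SH(146,328)))
l=onz(t,K(402,160),151);r=onz(t,K(660,213),151);print('bar',l,r,(l+r)/2,np.linalg.norm(l-r),'yaw',np.arctan2(-(l-r)[0],(l-r)[1]))
print(tri(t,K(402,160),s,SK(520,380)),tri(t,K(660,213),s,SK(638,495)))
print('post',onz(t,K(570,75),197), tri(t,K(570,75),s,SK(463,405)))
```

```text
holder [[ 583.4   36.7    8. ]
 [ 544.7 -146.7    8. ]
 [ 435.5 -123.1    8. ]
 [ 475.4   61.4    8. ]] [509.7 -42.9   8. ] [np.float64(110.76866081791599), np.float64(187.49444976996796), np.float64(111.68518924563539), np.float64(188.77292854944767)]
yaw y-axis -0.20765988034389102 x -0.2248980198981994
drive tri (array([512.1, -10.4,  75.8]), np.float64(1.1358177033101415)) [512.2 -11.   80. ]
toe [573.1 -31.7  58. ] 68.00588557619312 -0.32797227137464346
stem (array([499.7, -83.8, 115.2]), np.float64(0.20671382530129684))
bar [ 568.  -175.3  151. ] [ 534.3 -334.   151. ] [ 551.2 -254.6  151. ] 162.1857118264197 yaw -0.20924464649772653
(array([ 584.9, -188.5,  229.3]), np.float64(69.93007792954265)) (array([ 512.3, -320.8,   70.1]), np.float64(90.70329713240636))
post [ 611.7 -269.4  197. ] (array([ 611.8, -269.7,  194.6]), np.float64(0.7371136454277738))
```

Emit:
{"name": "servo_tool", "arguments": {"deltas": [{"grip": -1, "dx": 0.86, "dy": 0.75, "dz": 0.1, "rz": 0.57}, {"grip": -1, "dx": 0.86, "dy": 0.75, "dz": 0.1, "rz": 0.57}, {"grip": -1, "dx": 0.86, "dy": 0.75, "dz": 0.1, "rz": 0.57}, {"grip": -1, "dx": 0.86, "dy": 0.75, "dz": 0.1, "rz": 0.57}, {"grip": -1, "dx": 0.86, "dy": 0.75, "dz": 0.1, "rz": 0.57}, {"grip": -1, "dx": 0.86, "dy": 0.75, "dz": 0.1, "rz": 0.57}, {"grip": -1, "dx": 0.86, "dy": 0.75, "dz": 0.1, "rz": 0.57}, {"grip": -1, "dx": 0.86, "dy": 0.75, "dz": 0.1, "rz": 0.57}, {"grip": -1, "dx": 0.86, "dy": 0.75, "dz": 0.1, "rz": 0.57}, {"grip": -1, "dx": 0.86, "dy": 0.75, "dz": 0.1, "rz": 0.57}], "squeeze": 50}}

```text
invalid input at $.deltas[0]: expected keys grip, dx, dy, dz, rx, ry, rz
```

Emit:
{"name": "servo_tool", "arguments": {"deltas": [{"grip": -1, "dx": 0.86, "dy": 0.75, "rz": 0.57}, {"grip": -1, "dx": 0.86, "dy": 0.75, "rz": 0.57}, {"grip": -1, "dx": 0.86, "dy": 0.75, "rz": 0.57}, {"grip": -1, "dx": 0.86, "dy": 0.75, "rz": 0.57}, {"grip": -1, "dx": 0.86, "dy": 0.75, "rz": 0.57}, {"grip": -1, "dx": 0.86, "dy": 0.75, "rz": 0.57}, {"grip": -1}]}}

```text
invalid input at $.deltas[0]: expected keys grip, dx, dy, dz, rx, ry, rz
```

```bash
cat >> h.py <<'E'
from scipy.spatial.transform import Rotation as Ro
def wrist():
    o=bot.observe(); c=bot.read_camera('wrist'); c={k:np.array(v) for k,v in c.items()}
    T=np.eye(4);T[:3,:3]=Ro.from_euler('xyz',o['tool_rot']).as_matrix();T[:3,3]=o['eef_pos']
    c['world_to_cam']=np.linalg.inv(T@c['hand_eye']); return o,c
E
python3 - <<'E'
from h import *
np.set_printoptions(suppress=True,precision=3)
o,w=wrist();save(w,'pics/w1.png');np.save('w1.npy',w,allow_pickle=True);print(o['clock'],o['eef_pos'],o['tool_rot'],o['joints'],w['hand_eye'],w['camera_matrix'])
for n in('scene','top'):
    c=cam(n); save(c,f'pics/{n}1.png'); np.save(f'{n}1.npy',c,allow_pickle=True)
E
```

```text
0.1 [ 149.362 -554.787  237.946] [-3.14  -0.     0.263] [-1.514  0.181  1.608 -0.     1.354 -0.206] [[   0.001    0.951    0.31    79.954]
 [   1.      -0.      -0.001    0.834]
 [  -0.001    0.31    -0.951 -147.959]
 [   0.       0.       0.       1.   ]] [[329.388   0.    283.504]
 [  0.    329.388 204.325]
 [  0.      0.      1.   ]]
```

View pics/w1.png

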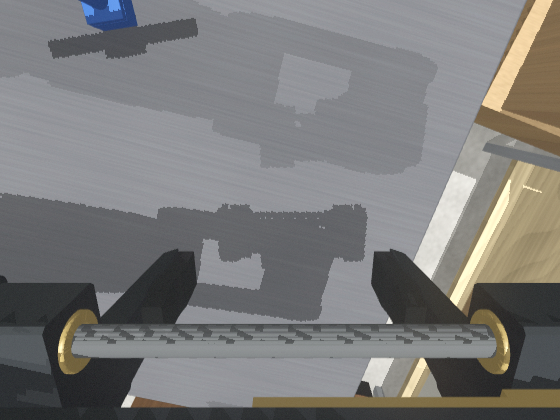

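The wrist picture, from the start pose, shows only the blue decoy and table, with the fingers at the bottom. Rows need every key, so I'll resend. I'll stop on the -y side of the key, where the wrist camera can see it.

Emit:
{"name": "servo_tool", "arguments": {"deltas": [{"grip": -1, "dx": 0.92, "dy": 0.53, "dz": 0.1, "rx": 0, "ry": 0, "rz": 0.65}, {"grip": -1, "dx": 0.92, "dy": 0.53, "dz": 0.1, "rx": 0, "ry": 0, "rz": 0.65}, {"grip": -1, "dx": 0.92, "dy": 0.53, "dz": 0.1, "rx": 0, "ry": 0, "rz": 0.65}, {"grip": -1, "dx": 0.92, "dy": 0.53, "dz": 0.1, "rx": 0, "ry": 0, "rz": 0.65}, {"grip": -1, "dx": 0.92, "dy": 0.53, "dz": 0.1, "rx": 0, "ry": 0, "rz": 0.65}, {"grip": -1, "dx": 0.92, "dy": 0.53, "dz": 0.1, "rx": 0, "ry": 0, "rz": 0.65}, {"grip": -1, "dx": 0.92, "dy": 0.53, "dz": 0.1, "rx": 0, "ry": 0, "rz": 0.65}, {"grip": -1, "dx": 0.92, "dy": 0.53, "dz": 0.1, "rx": 0, "ry": 0, "rz": 0.65}, {"grip": -1, "dx": 0.92, "dy": 0.53, "dz": 0.1, "rx": 0, "ry": 0, "rz": 0.65}, {"grip": -1, "dx": 0.92, "dy": 0.53, "dz": 0.1, "rx": 0, "ry": 0, "rz": 0.65}], "squeeze": 50}}

```text
clock: 1.5
eef_pos: [426.2, -395.6, 268.7]
tool_rot: [-3.141, -0.0, 1.045]
wrist_force: [0.6, 0.4, -0.1]
gripper_width: 0.997
grasp_force: 0.0
```

Emit:
{"name": "servo_tool", "arguments": {"deltas": [{"grip": -1, "dx": 0.92, "dy": 0.53, "dz": 0, "rx": 0, "ry": 0, "rz": 0.65}, {"grip": -1, "dx": 0.92, "dy": 0.53, "dz": 0, "rx": 0, "ry": 0, "rz": 0.65}, {"grip": -1, "dx": 0.92, "dy": 0.53, "dz": 0, "rx": 0, "ry": 0, "rz": 0.65}, {"grip": -1, "dx": 0.92, "dy": 0.53, "dz": 0, "rx": 0, "ry": 0, "rz": 0.65}, {"grip": -1, "dx": 0, "dy": 0, "dz": 0, "rx": 0, "ry": 0, "rz": 0}, {"grip": -1, "dx": 0, "dy": 0, "dz": 0, "rx": 0, "ry": 0, "rz": 0}]}}

```text
clock: 2.25
eef_pos: [535.3, -332.9, 268.4]
tool_rot: [-3.141, 0.0, 1.354]
wrist_force: [0.8, -0.8, 0.4]
gripper_width: 1.002
grasp_force: 0.0
```

Run:
```python
from h import *
np.set_printoptions(suppress=True,precision=3)
o,w=wrist();save(w,'pics/w2.png');np.save('w2.npy',w,allow_pickle=True);print(o['clock'],o['eef_pos'],o['tool_rot'],o['joints'])
for n in('scene','top'):
    c=cam(n); save(c,f'pics/{n}1.png'); np.save(f'{n}1.npy',c,allow_pickle=True)
```

```text
2.25 [ 535.251 -332.868  268.424] [-3.141  0.     1.354] [-0.744  0.281  1.426 -0.001  1.435 -0.527]
```

View pics/w2.png

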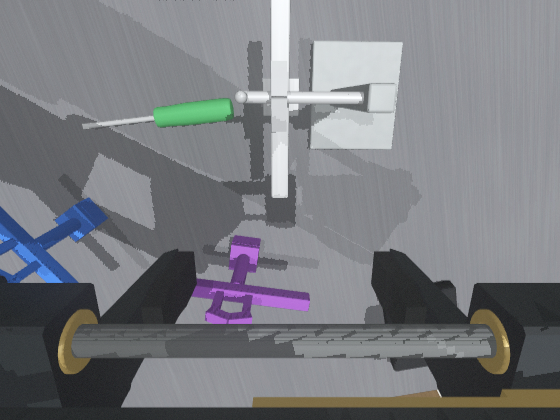

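The wrist view shows the bar from (280,0) to its near end at (280,197), the bow at about (280,80), and the hook arm along row 97 from its tip at (240,97) to the post top at (381,98).

Run:
```python
from h import *
np.set_printoptions(suppress=True,precision=1)
w=np.load('w2.npy',allow_pickle=True).item(); s=np.load('scene1.npy',allow_pickle=True).item()
g=w['color'].astype(int).min(2)
for r in (10,30,50,75,85,110,130,150,170,185): 
    x=np.where(g[r,262:300]>190)[0]+262; print(r,x.min(),x.max(),len(x))
print(np.where(g[150:230,280]>190)[0].max()+150)
a=onz(w,(280,197),151);b=onz(w,(280,10),151); d=b-a; print('end',a,b,'yaw',np.arctan2(-d[0],d[1]))
print('post',onz(w,(381,97.5),197),'tip',onz(w,(240,97),193))
d=d/np.linalg.norm(d);print('centre',a+80*d,'grasp',a+140*d)
o,_=ray(w,(0,0));print('cam',o)
# bar height check with scene: +y end
t=np.load('top0.npy',allow_pickle=True).item();s0=np.load('scene0.npy',allow_pickle=True).item()
print(tri(t,(328.1,179.6),s0,(155+(642-360)/4-.4,140+(490-300)/4-.4)),tri(t,(392.6,192.9),s0,(155+(518-360)/4-.4,140+(380-300)/4-.4)))
```

```text
10 271 289 19
30 271 289 19
50 271 288 18
75 271 288 18
85 271 298 28
110 272 292 21
130 272 287 16
150 272 287 16
170 272 287 16
185 272 287 16
197
end [ 532.  -333.1  151. ] [ 562.2 -197.6  151. ] yaw -0.2196248722984465
post [ 612.3 -269.   197. ] tip [ 524.6 -249.4  193. ]
centre [ 549.4 -255.   151. ] grasp [ 562.5 -196.4  151. ]
cam [ 552.1 -255.   416.4]
(array([ 567. , -174.5,  159.9]), np.float64(0.6378629959996045)) (array([ 533.3, -333.5,  149.1]), np.float64(2.7782916398571995))
```

Emit:
{"name": "servo_tool", "arguments": {"deltas": [{"grip": -1, "dx": 0.18, "dy": 0.91, "dz": 0, "rx": 0, "ry": 0, "rz": 0}, {"grip": -1, "dx": 0.18, "dy": 0.91, "dz": 0, "rx": 0, "ry": 0, "rz": 0}, {"grip": -1, "dx": 0.18, "dy": 0.91, "dz": 0, "rx": 0, "ry": 0, "rz": 0}, {"grip": -1, "dx": 0.18, "dy": 0.91, "dz": 0, "rx": 0, "ry": 0, "rz": 0}, {"grip": -1, "dx": 0.19, "dy": 0.91, "dz": 0, "rx": 0, "ry": 0, "rz": 0}, {"grip": -1, "dx": 0, "dy": 0, "dz": -0.9, "rx": 0, "ry": 0, "rz": 0}, {"grip": -1, "dx": 0, "dy": 0, "dz": -0.9, "rx": 0, "ry": 0, "rz": 0}, {"grip": -1, "dx": 0, "dy": 0, "dz": -0.9, "rx": 0, "ry": 0, "rz": 0}, {"grip": -1, "dx": 0, "dy": 0, "dz": -0.3, "rx": 0, "ry": 0, "rz": 0}, {"grip": -1, "dx": 0, "dy": 0, "dz": 0, "rx": 0, "ry": 0, "rz": 0}]}}

```text
clock: 3.65
eef_pos: [562.7, -196.5, 178.6]
tool_rot: [-3.141, -0.0, 1.354]
wrist_force: [0.7, -0.6, 0.1]
gripper_width: 1.002
grasp_force: 0.0
```

Run:
```python
from h import *
np.set_printoptions(suppress=True,precision=3)
o,w=wrist();save(w,'pics/w3.png');s=cam('scene')
print(o['eef_pos'],o['tool_rot'],o['wrist_force'])
print(P(w,[o['eef_pos']]))
cv2.imwrite('pics/z3.png',np.hstack([cv2.resize(w['color'][:,:,::-1],(400,300)),cv2.resize(s['color'][120:240,130:290,::-1],(400,300))]))
```

```text
[ 562.738 -196.539  178.628] [-3.141 -0.     1.354] [ 0.659 -0.634  0.138]
[[283.949 263.242]]
```

View pics/z3.png

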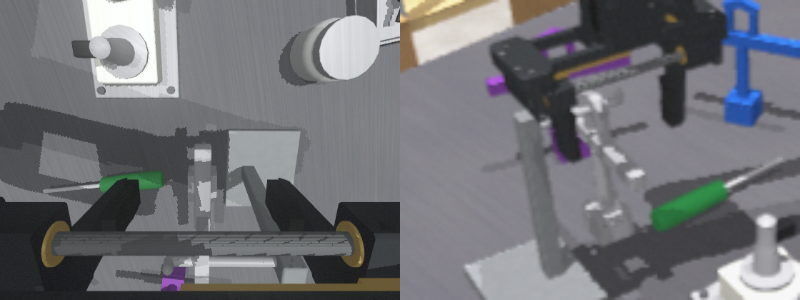

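The bar lies midway between the finger tips (bar at about x=203, tips at 135 and 270). I'll lower and close.

Emit:
{"name": "servo_tool", "arguments": {"deltas": [{"grip": -1, "dx": 0, "dy": 0, "dz": -0.7, "rx": 0, "ry": 0, "rz": 0}, {"grip": -1, "dx": 0, "dy": 0, "dz": -0.6, "rx": 0, "ry": 0, "rz": 0}, {"grip": -1, "dx": 0, "dy": 0, "dz": -0.35, "rx": 0, "ry": 0, "rz": 0}, {"grip": 0.4, "dx": 0, "dy": 0, "dz": 0, "rx": 0, "ry": 0, "rz": 0}, {"grip": 1, "dx": 0, "dy": 0, "dz": 0, "rx": 0, "ry": 0, "rz": 0}, {"grip": 1, "dx": 0, "dy": 0, "dz": 0, "rx": 0, "ry": 0, "rz": 0}, {"grip": 1, "dx": 0, "dy": 0, "dz": 0, "rx": 0, "ry": 0, "rz": 0}, {"grip": 1, "dx": 0, "dy": 0, "dz": 0, "rx": 0, "ry": 0, "rz": 0}]}}

```text
clock: 4.75
eef_pos: [563.2, -196.2, 129.5]
tool_rot: [3.141, 0.0, 1.355]
wrist_force: [0.0, -0.1, 0.7]
gripper_width: 0.454
grasp_force: 0.0
```

Emit:
{"name": "servo_tool", "arguments": {"deltas": [{"grip": 1, "dx": 0, "dy": 0, "dz": 0, "rx": 0, "ry": 0, "rz": 0}, {"grip": 1, "dx": 0, "dy": 0, "dz": 0, "rx": 0, "ry": 0, "rz": 0}, {"grip": 1, "dx": 0, "dy": 0, "dz": 0, "rx": 0, "ry": 0, "rz": 0}, {"grip": 1, "dx": 0, "dy": 0, "dz": 0, "rx": 0, "ry": 0, "rz": 0}, {"grip": 1, "dx": 0, "dy": 0, "dz": 0, "rx": 0, "ry": 0, "rz": 0}, {"grip": 1, "dx": 0, "dy": 0, "dz": 0, "rx": 0, "ry": 0, "rz": 0}], "squeeze": 55}}

```text
clock: 5.5
eef_pos: [563.1, -196.2, 129.2]
tool_rot: [3.142, -0.0, 1.355]
wrist_force: [0.2, 0.6, -0.3]
gripper_width: 0.152
grasp_force: 55.0
```

Emit:
{"name": "servo_tool", "arguments": {"deltas": [{"grip": 1, "dx": 0, "dy": 0, "dz": 0.25, "rx": 0, "ry": 0, "rz": 0}, {"grip": 1, "dx": 0, "dy": 0, "dz": 0.32, "rx": 0, "ry": 0, "rz": 0}, {"grip": 1, "dx": 0, "dy": 0, "dz": 0, "rx": 0, "ry": 0, "rz": 0}, {"grip": 1, "dx": 0, "dy": 0, "dz": 0, "rx": 0, "ry": 0, "rz": 0}]}}

```text
clock: 6.0
eef_pos: [563.1, -196.2, 146.4]
tool_rot: [3.141, 0.0, 1.355]
wrist_force: [1.1, -0.4, -2.1]
gripper_width: 0.148
grasp_force: 55.0
```

Run:
```python
from h import *
o,w=wrist();s=cam('scene');t=cam('top');print(o['wrist_force'],o['moment'])
cv2.imwrite('pics/z4.png',np.hstack([cv2.resize(t['color'][140:230,300:420,::-1],(400,300)),cv2.resize(s['color'][120:240,130:290,::-1],(400,300))]))
```

```text
[ 1.06118693 -0.40134497 -2.09873636] [ 0.05283464 -0.06478591 -0.00847829]
```

View pics/z4.png

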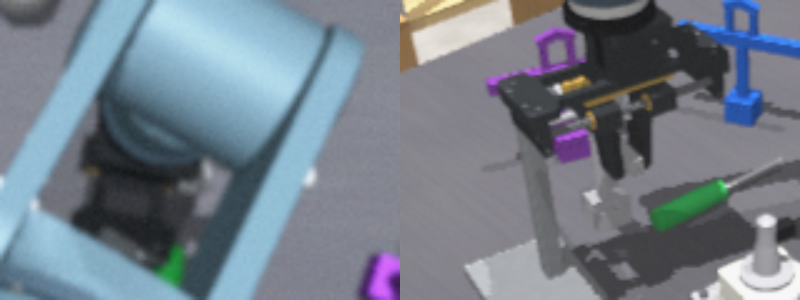

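The key is lifted and upright, with its foot at about (607,205) in the right crop. The force shows its weight of about 2 N. Now I'll draw it off the hook.

Emit:
{"name": "servo_tool", "arguments": {"deltas": [{"grip": 1, "dx": -0.4, "dy": 0.09, "dz": 0, "rx": 0, "ry": 0, "rz": 0}, {"grip": 1, "dx": -0.5, "dy": 0.11, "dz": 0, "rx": 0, "ry": 0, "rz": 0}, {"grip": 1, "dx": -0.5, "dy": 0.11, "dz": 0, "rx": 0, "ry": 0, "rz": 0}, {"grip": 1, "dx": -0.5, "dy": 0.11, "dz": 0, "rx": 0, "ry": 0, "rz": 0}, {"grip": 1, "dx": -0.4, "dy": 0.09, "dz": 0, "rx": 0, "ry": 0, "rz": 0}, {"grip": 1, "dx": 0, "dy": 0, "dz": 0, "rx": 0, "ry": 0, "rz": 0}]}}

```text
clock: 6.9
eef_pos: [493.2, -180.6, 146.3]
tool_rot: [-3.141, -0.0, 1.354]
wrist_force: [0.9, -1.0, -2.5]
gripper_width: 0.151
grasp_force: 55.0
```

Emit:
{"name": "servo_tool", "arguments": {"deltas": [{"grip": 1, "dx": 0, "dy": 0, "dz": 0.6, "rx": 0, "ry": 0, "rz": 0}, {"grip": 1, "dx": 0, "dy": 0, "dz": 0.7, "rx": 0, "ry": 0, "rz": 0}, {"grip": 1, "dx": 0, "dy": 0.3, "dz": 0.7, "rx": 0, "ry": 0, "rz": 0}, {"grip": 1, "dx": 0, "dy": 0.7, "dz": 0.7, "rx": 0, "ry": 0, "rz": 0}, {"grip": 1, "dx": 0.1, "dy": 0.7, "dz": 0.3, "rx": 0, "ry": 0, "rz": 0}, {"grip": 1, "dx": 0, "dy": 0.3, "dz": 0, "rx": 0, "ry": 0, "rz": 0}, {"grip": 1, "dx": 0, "dy": 0, "dz": 0, "rx": 0, "ry": 0, "rz": 0}, {"grip": 1, "dx": 0, "dy": 0, "dz": 0, "rx": 0, "ry": 0, "rz": 0}]}}

```text
clock: 7.9
eef_pos: [496.9, -121.3, 235.9]
tool_rot: [-3.141, 0.0, 1.355]
wrist_force: [-0.1, 1.0, -2.0]
gripper_width: 0.15
grasp_force: 55.0
```

Run:
```python
from h import *
np.set_printoptions(suppress=True,precision=3)
o,w=wrist();s=cam('scene');t=cam('top');print(o['eef_pos'],o['wrist_force'],o['moment'])
for n,c in zip('wst',(w,s,t)): np.save(n+'5.npy',c,allow_pickle=True)
cv2.imwrite('pics/z5.png',np.hstack([np.vstack([w['color'][:300,80:480,::-1],cv2.resize(t['color'][155:245,220:340,::-1],(400,300))]),cv2.resize(s['color'][60:300,170:330,::-1],(400,600))]))
```

```text
[ 496.884 -121.305  235.892] [-0.143  1.03  -2.044] [ 0.037 -0.051  0.031]
```

View pics/z5.png

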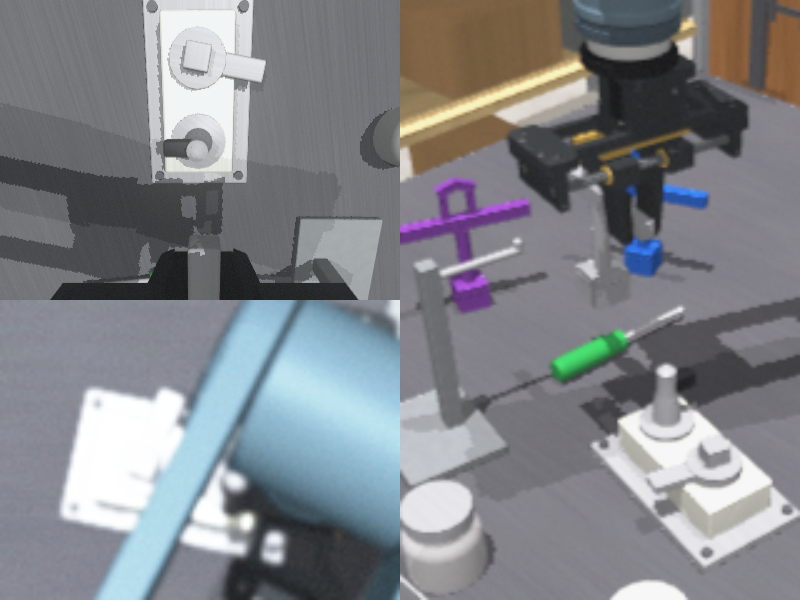

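The wrist crop (left, offset +80 px) shows the drive top at about (197,54), the toe pointing to (265,68), and the stem top at (197,150). The key hangs upright from the gripper in the scene crop. I'll segment the drive numerically.

Run:
```python
from h import *
w=np.load('w5.npy',allow_pickle=True).item()
g=cv2.cvtColor(w['color'],cv2.COLOR_RGB2GRAY)
print('cols',list(range(248,312,2)))
for r in range(24,90,2): print(r,*g[r,248:312:2])
```

```text
cols [248, 250, 252, 254, 256, 258, 260, 262, 264, 266, 268, 270, 272, 274, 276, 278, 280, 282, 284, 286, 288, 290, 292, 294, 296, 298, 300, 302, 304, 306, 308, 310]
24 244 244 244 244 243 244 244 244 244 244 244 244 244 244 244 244 244 245 244 244 244 244 244 244 245 244 245 245 244 245 245 244
26 243 244 244 244 244 244 244 244 244 244 244 244 241 241 231 231 240 240 244 244 245 245 245 245 244 244 244 244 245 245 244 245
28 243 243 244 243 244 244 244 244 245 240 226 218 226 229 228 227 228 225 217 218 241 245 244 244 245 244 244 244 244 244 245 244
30 244 244 243 244 244 244 243 238 221 222 221 222 222 225 224 225 226 228 228 229 229 227 242 245 244 244 244 244 244 245 244 245
32 244 244 243 244 244 244 238 216 221 220 221 220 221 221 222 223 225 224 225 226 228 228 224 240 244 244 244 244 244 244 244 245
34 243 244 244 244 244 221 221 221 221 221 221 220 221 223 222 222 223 223 223 223 225 225 226 228 225 244 244 244 244 243 244 244
36 244 243 244 243 238 222 220 220 221 221 221 223 223 222 223 223 223 223 224 224 224 223 224 224 225 215 244 244 244 244 244 244
38 244 243 244 24
[... 2688 characters left out ...]
9 221 220 220 220 192 243 243 244 201 181 163
80 243 243 243 244 186 159 214 215 216 217 218 218 219 218 219 218 219 219 219 219 219 218 219 220 214 240 243 244 244 244 244 244
82 243 243 244 244 201 184 190 210 213 215 215 216 217 217 218 218 219 220 220 221 221 221 220 202 241 244 244 245 244 244 244 244
84 243 244 243 243 244 243 201 171 202 215 212 213 214 214 215 217 217 218 219 219 221 213 193 242 242 245 244 244 244 244 244 244
86 243 243 243 244 244 244 244 200 188 156 210 214 217 216 216 215 214 216 215 211 160 240 242 244 244 244 244 244 245 244 244 244
88 243 243 243 244 244 244 243 244 203 185 187 156 143 176 200 200 161 175 170 238 238 241 244 244 245 244 244 244 244 245 244 244
```

Run:
```python
from h import *
np.set_printoptions(suppress=True,precision=2)
w=np.load('w5.npy',allow_pickle=True).item();s=np.load('s5.npy',allow_pickle=True).item()
C=np.array([onz(w,p,80) for p in((266,40.3),(290.5,44),(287.5,71.5),(262.8,66.3))])
print(C,C.mean(0),[np.linalg.norm(C[i]-C[i-1]) for i in range(4)])
for i in range(4):
    d=C[i]-C[i-1];print((np.arctan2(d[1],d[0])+np.pi/4)%(np.pi/2)-np.pi/4)
print('shoulder',onz(w,(276.7,57),60),'L',onz(w,(248,58),60),'top',onz(w,(277,25.7),60),'bot',onz(w,(277,88.5),60))
print('toe end', onz(w,(344,68),57))
ax=np.array([483.3,-180.1,0])
q=P(s,[ax+[0,0,141.7],ax+[0,0,157.7],ax+[0,0,173.7],ax+[0,0,240]])
print('expected key pts in z5 px',(q-[170,60])*2.5+[400,0])
```

```text
[[508.95   3.03  80.  ]
 [528.34  -4.08  80.  ]
 [521.38 -24.46  80.  ]
 [501.66 -15.92  80.  ]] [515.08 -10.36  80.  ] [np.float64(20.30682794235854), np.float64(20.65423518194752), np.float64(21.535074816817406), np.float64(21.496112135645987)]
-0.3671557789477409
-0.35178379416844074
-0.32880519627652616
-0.40879991000578597
shoulder [514.93  -9.24  60.  ] L [489.43  -4.5   60.  ] top [520.74  15.32  60.  ] bot [509.29 -35.46  60.  ]
toe end [573.34 -31.22  57.  ]
expected key pts in z5 px [[603.14 293.83]
 [602.4  279.64]
 [601.64 265.16]
 [598.33 201.83]]
```

Emit:
{"name": "servo_tool", "arguments": {"deltas": [{"grip": 1, "dx": 0.18, "dy": 0.5, "dz": 0, "rx": 0, "ry": 0, "rz": -0.16}, {"grip": 1, "dx": 0.18, "dy": 0.8, "dz": 0, "rx": 0, "ry": 0, "rz": -0.16}, {"grip": 1, "dx": 0.18, "dy": 0.9, "dz": 0, "rx": 0, "ry": 0, "rz": -0.16}, {"grip": 1, "dx": 0.18, "dy": 0.9, "dz": 0, "rx": 0, "ry": 0, "rz": -0.16}, {"grip": 1, "dx": 0.18, "dy": 0.9, "dz": 0, "rx": 0, "ry": 0, "rz": -0.16}, {"grip": 1, "dx": 0.18, "dy": 0.8, "dz": 0, "rx": 0, "ry": 0, "rz": -0.16}, {"grip": 1, "dx": 0.18, "dy": 0.5, "dz": 0, "rx": 0, "ry": 0, "rz": -0.16}, {"grip": 1, "dx": 0.03, "dy": 0.29, "dz": 0, "rx": 0, "ry": 0, "rz": 0}, {"grip": 1, "dx": 0, "dy": 0, "dz": -0.7, "rx": 0, "ry": 0, "rz": 0}, {"grip": 1, "dx": 0, "dy": 0, "dz": 0, "rx": 0, "ry": 0, "rz": 0}]}}

```text
clock: 9.3
eef_pos: [534.5, 46.6, 213.7]
tool_rot: [-3.138, 0.001, 1.22]
wrist_force: [0.6, -0.5, -1.6]
gripper_width: 0.15
grasp_force: 55.0
```

Run:
```python
from h import *
np.set_printoptions(suppress=True,precision=3)
o=bot.observe();s=cam('scene');t=cam('top');print(o['eef_pos'],o['tool_rot'],o['wrist_force'])
np.save('s6.npy',s,allow_pickle=True);np.save('t6.npy',t,allow_pickle=True)
y=o['tool_rot'][2]-np.pi/2; ax=o['eef_pos']-60.3*np.array([-np.sin(y),np.cos(y),0]);ax[2]-=94.2;print('axis',ax,y)
R=np.array([[np.cos(y),-np.sin(y),0],[np.sin(y),np.cos(y),0],[0,0,1]])
im=cv2.resize(s['color'][150:270,240:380,::-1],None,fx=5,fy=5,interpolation=cv2.INTER_CUBIC)
for dz in(0,32):
  for a,b in((18,18),(18,-18),(-18,-18),(-18,18)):
    q=(P(s,[ax+R@[a,b,dz]])[0]-[240,150])*5+2; cv2.circle(im,tuple(int(v) for v in q),3,(0,0,255),1)
q=(P(s,[[515,-10.3,80]])[0]-[240,150])*5+2; cv2.circle(im,tuple(int(v) for v in q),3,(0,255,0),1)
cv2.imwrite('pics/z6.png',im)
```

```text
[534.5    46.622 213.652] [-3.138  0.001  1.22 ] [ 0.574 -0.492 -1.586]
axis [513.797 -10.012 119.452] -0.3504573012611609
```

View pics/z6.png

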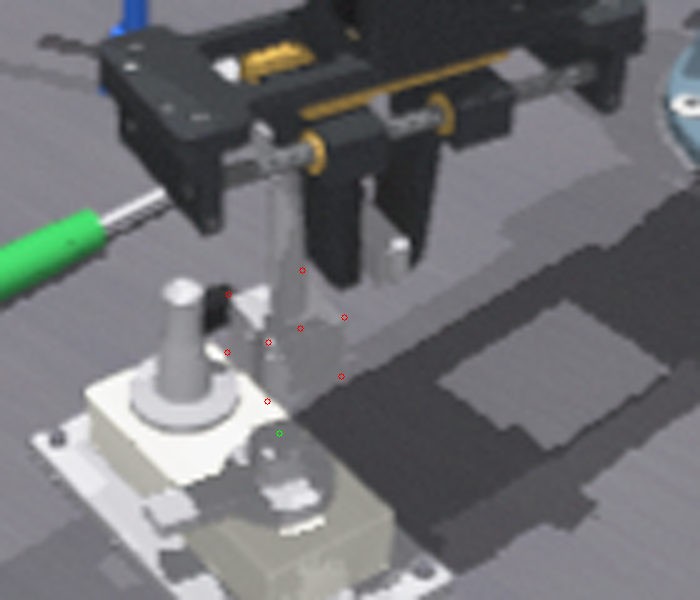

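The red predicted foot corners fall on the seen foot (left about (230,295), front edge about (268,343–400), right about (343,320–377)). The green drive mark lies on the drive. I'll nudge +1 mm in x and lower.

Emit:
{"name": "servo_tool", "arguments": {"deltas": [{"grip": 1, "dx": 0.04, "dy": 0, "dz": -0.5, "rx": 0, "ry": 0, "rz": 0}, {"grip": 1, "dx": 0, "dy": 0, "dz": -0.5, "rx": 0, "ry": 0, "rz": 0}, {"grip": 1, "dx": 0, "dy": 0, "dz": -0.1, "rx": 0, "ry": 0, "rz": 0}, {"grip": 1, "dx": 0, "dy": 0, "dz": -0.1, "rx": 0, "ry": 0, "rz": 0}, {"grip": 1, "dx": 0, "dy": 0, "dz": -0.1, "rx": 0, "ry": 0, "rz": 0}, {"grip": 1, "dx": 0, "dy": 0, "dz": -0.1, "rx": 0, "ry": 0, "rz": 0}, {"grip": 1, "dx": 0, "dy": 0, "dz": 0, "rx": 0, "ry": 0, "rz": 0}]}}

```text
clock: 10.28
eef_pos: [536.9, 46.8, 173.2]
tool_rot: [-3.142, 0.0, 1.22]
wrist_force: [-0.0, 0.1, -1.0]
gripper_width: 0.156
grasp_force: 55.0
```

Emit:
{"name": "servo_tool", "arguments": {"deltas": [{"grip": 1, "dx": -0.03, "dy": 0, "dz": -0.08, "rx": 0, "ry": 0, "rz": 0}, {"grip": 1, "dx": 0, "dy": 0, "dz": -0.08, "rx": 0, "ry": 0, "rz": 0}, {"grip": 1, "dx": 0, "dy": 0, "dz": -0.08, "rx": 0, "ry": 0, "rz": 0}, {"grip": 1, "dx": 0, "dy": 0, "dz": 0, "rx": 0, "ry": 0, "rz": 0}]}}

```text
clock: 10.78
eef_pos: [535.9, 46.9, 165.8]
tool_rot: [-3.141, 0.0, 1.22]
wrist_force: [-0.5, 0.6, -2.6]
gripper_width: 0.152
grasp_force: 55.0
```

Emit:
{"name": "servo_tool", "arguments": {"deltas": [{"grip": 1, "dx": 0, "dy": 0, "dz": -0.1, "rx": 0, "ry": 0, "rz": 0}, {"grip": 1, "dx": 0, "dy": 0, "dz": -0.1, "rx": 0, "ry": 0, "rz": 0}, {"grip": 1, "dx": 0, "dy": 0, "dz": -0.07, "rx": 0, "ry": 0, "rz": 0}, {"grip": 1, "dx": 0, "dy": 0, "dz": 0, "rx": 0, "ry": 0, "rz": 0}]}}

```text
clock: 11.28
eef_pos: [535.9, 46.9, 157.7]
tool_rot: [-3.141, 0.0, 1.22]
wrist_force: [0.0, -0.3, -2.6]
gripper_width: 0.151
grasp_force: 55.0
```

Emit:
{"name": "servo_tool", "arguments": {"deltas": [{"grip": 1, "dx": 0, "dy": 0, "dz": -0.06, "rx": 0, "ry": 0, "rz": 0}, {"grip": 1, "dx": 0, "dy": 0, "dz": -0.05, "rx": 0, "ry": 0, "rz": 0}, {"grip": 1, "dx": 0, "dy": 0, "dz": 0, "rx": 0, "ry": 0, "rz": 0}]}}

```text
clock: 11.65
eef_pos: [536.0, 46.8, 154.5]
tool_rot: [-3.141, 0.0, 1.22]
wrist_force: [0.7, 0.6, -2.3]
gripper_width: 0.152
grasp_force: 55.0
```

Emit:
{"name": "servo_tool", "arguments": {"deltas": [{"grip": 1, "dx": 0, "dy": 0, "dz": -0.04, "rx": 0, "ry": 0, "rz": 0}, {"grip": 1, "dx": 0, "dy": 0, "dz": -0.04, "rx": 0, "ry": 0, "rz": 0}, {"grip": 1, "dx": 0, "dy": 0, "dz": 0, "rx": 0, "ry": 0, "rz": 0}]}}

```text
clock: 12.02
eef_pos: [536.9, 47.2, 153.6]
tool_rot: [3.14, -0.001, 1.221]
wrist_force: [-1.0, 2.6, 6.3]
gripper_width: 0.152
grasp_force: 55.0
```

Emit:
{"name": "servo_tool", "arguments": {"deltas": [{"grip": 0.5, "dx": 0, "dy": 0, "dz": 0, "rx": 0, "ry": 0, "rz": 0}, {"grip": 0.2, "dx": 0, "dy": 0, "dz": 0, "rx": 0, "ry": 0, "rz": 0}, {"grip": 0, "dx": 0, "dy": 0, "dz": 0, "rx": 0, "ry": 0, "rz": 0}, {"grip": 0, "dx": 0, "dy": 0, "dz": 0, "rx": 0, "ry": 0, "rz": 0}, {"grip": 0, "dx": 0, "dy": 0, "dz": 0.2, "rx": 0, "ry": 0, "rz": 0}, {"grip": 0, "dx": 0, "dy": 0, "dz": 0.5, "rx": 0, "ry": 0, "rz": 0}, {"grip": 0, "dx": 0, "dy": 0, "dz": 0.9, "rx": 0, "ry": 0, "rz": 0}, {"grip": 0, "dx": 0, "dy": 0, "dz": 0.9, "rx": 0, "ry": 0, "rz": 0}, {"grip": 0, "dx": 0, "dy": 0, "dz": 0.9, "rx": 0, "ry": 0, "rz": 0}, {"grip": 0, "dx": 0, "dy": 0, "dz": 0, "rx": 0, "ry": 0, "rz": 0}]}}

```text
clock: 13.28
eef_pos: [537.8, 46.7, 257.7]
tool_rot: [3.136, -0.001, 1.221]
wrist_force: [1.7, 0.0, 0.1]
gripper_width: 0.498
grasp_force: 0.0
```

Run:
```python
from h import *
np.set_printoptions(suppress=True,precision=3)
o,w=wrist();s=cam('scene');t=cam('top');print(o['eef_pos'],o['tool_rot'],o['wrist_force'])
for n,c in zip('wst',(w,s,t)): np.save(n+'7.npy',c,allow_pickle=True); save(c,f'pics/{n}7.png')
y=-.35;R=np.array([[np.cos(y),-np.sin(y),0],[np.sin(y),np.cos(y),0],[0,0,1]]);ax=np.array([515,-10.3,60])
for n,p in dict(endp=[0,80,116],endm=[0,-80,116],bow=[0,0,162],foot=[18,18,32],under=[18,18,0]).items(): print(n,P(s,[ax+R@p]),P(t,[ax+R@p]),P(w,[ax+R@p]))
```

```text
[537.785  46.657 257.675] [ 3.136 -0.001  1.221] [1.741 0.012 0.111]
endp [[316.505 224.161]] [[229.103 189.38 ]] [[280.158 185.54 ]]
endm [[279.129 181.914]] [[292.156 211.916]] [[280.688 363.421]]
bow [[297.168 183.279]] [[259.507 199.029]] [[280.325 320.178]]
foot [[292.292 239.785]] [[258.199 194.394]] [[298.171 223.228]]
under [[292.031 250.597]] [[258.917 195.531]] [[296.753 212.745]]
```

Emit:
{"name": "servo_tool", "arguments": {"deltas": [{"grip": 0, "dx": -0.28, "dy": -0.5, "dz": 0.2, "rx": 0, "ry": 0, "rz": 0}, {"grip": 0, "dx": -0.28, "dy": -0.8, "dz": 0, "rx": 0, "ry": 0, "rz": 0}, {"grip": 0, "dx": -0.28, "dy": -0.9, "dz": 0, "rx": 0, "ry": 0, "rz": 0}, {"grip": 0, "dx": -0.28, "dy": -0.9, "dz": 0, "rx": 0, "ry": 0, "rz": 0}, {"grip": 0, "dx": -0.28, "dy": -0.8, "dz": 0, "rx": 0, "ry": 0, "rz": 0}, {"grip": 0, "dx": -0.28, "dy": -0.5, "dz": 0, "rx": 0, "ry": 0, "rz": 0}, {"grip": 0, "dx": 0, "dy": 0, "dz": 0, "rx": 0, "ry": 0, "rz": 0}, {"grip": 0, "dx": 0, "dy": 0, "dz": 0, "rx": 0, "ry": 0, "rz": 0}]}}

```text
clock: 14.42
eef_pos: [485.7, -84.8, 260.2]
tool_rot: [-3.141, -0.0, 1.22]
wrist_force: [0.3, 0.5, 0.7]
gripper_width: 0.497
grasp_force: 0.0
```

Run:
```python
from h import *
np.set_printoptions(suppress=True,precision=3)
o,w=wrist();s=cam('scene');t=cam('top');print(o['clock'],o['eef_pos'],o['tool_rot'],o['wrist_force'])
for n,c in zip('wst',(w,s,t)): np.save(n+'8.npy',c,allow_pickle=True); save(c,f'pics/{n}8.png')
y=-.35;R=np.array([[np.cos(y),-np.sin(y),0],[np.sin(y),np.cos(y),0],[0,0,1]]);ax=np.array([515,-10.3,60])
for n,p in dict(endp=[0,80,116],endm=[0,-80,116],bow=[0,0,162],under=[18,18,0]).items(): print(n,P(s,[ax+R@p]),P(t,[ax+R@p]),P(w,[ax+R@p]))
cv2.imwrite('pics/z8.png',np.hstack([cv2.resize(w['color'][:,:,::-1],None,fx=.9,fy=.9)[:378,:],cv2.resize(s['color'][150:276,250:347,::-1],None,fx=3,fy=3)]))
```

```text
14.425 [485.652 -84.793 260.249] [-3.141 -0.     1.22 ] [0.272 0.461 0.693]
endp [[316.505 224.161]] [[229.103 189.38 ]] [[286.918 -46.078]]
endm [[279.129 181.914]] [[292.156 211.916]] [[286.194 208.766]]
bow [[297.168 183.279]] [[259.507 199.029]] [[287.328  95.553]]
under [[292.031 250.597]] [[258.917 195.531]] [[303.687  76.778]]
```

View pics/z8.png

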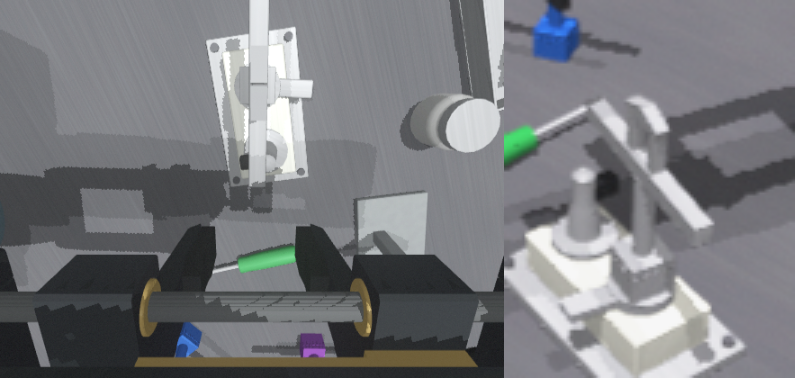

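The key stands home and upright on the drive. The wrist crop shows the bar at x≈259 with its end at y≈187, which is pixel (288,208) against the predicted (286,209). The scene crop shows the foot down on the shoulder. I'll refine numerically.

Run:
```python
from h import *
w=np.load('w8.npy',allow_pickle=True).item()
g=cv2.cvtColor(w['color'],cv2.COLOR_RGB2GRAY)
for r in (5,20,40,60,75,85,90,95,100,105,110,130,150,170,190,205): print(r,*g[r,268:312])
```

```text
5 137 137 136 139 138 135 136 134 128 188 214 228 229 230 231 232 232 232 232 233 233 233 232 232 232 232 232 232 234 225 201 126 137 141 137 136 140 138 138 137 136 136 138 139
20 143 142 139 137 138 136 139 138 132 190 215 228 228 230 229 230 231 231 232 233 232 231 232 231 230 229 230 231 232 216 185 137 140 139 143 141 138 138 142 137 137 140 139 141
40 238 237 237 237 238 240 238 239 185 193 217 227 227 228 228 228 229 231 231 231 231 230 230 228 228 229 228 230 228 206 196 244 243 246 248 247 245 243 242 225 224 226 228 227
60 203 202 202 217 255 255 255 255 201 189 216 212 213 213 213 214 213 213 214 214 213 213 213 212 213 212 213 213 213 202 232 255 255 255 255 255 255 255 255 255 255 255 255 255
75 166 164 163 165 167 167 166 168 140 147 187 213 213 213 213 212 212 212 212 212 214 212 214 213 212 212 213 213 213 191 228 228 227 231 231 231 231 230 216 255 255 255 255 255
85 165 163 163 163 165 166 166 166 139 147 189 213 213 214 213 214 213 213 214 213 214 213 213 213 212 213 214 213 213 165 223 221 223 226 227 226 225 212 198 224 226 232 255 255
90 164 163 161 161 166 167 
[... 1061 characters left out ...]
7 194 214 255 255 255 255 177 195 217 218 218 219 218 220 223 224 222 221 219 220 219 220 218 219 215 203 215 242 243 230 233 234 233 232 231 230 230 229 229 229 228 227
170 165 166 156 127 128 126 124 124 138 193 217 216 217 215 214 217 219 221 220 217 217 217 217 217 216 216 205 164 129 131 128 133 136 135 137 139 141 142 141 141 202 201 201 201
190 156 163 160 166 165 164 162 159 141 175 194 196 194 195 194 195 197 199 197 196 197 194 194 196 194 191 183 135 165 167 170 146 177 182 132 146 147 161 161 160 162 163 162 162
205 120 120 116 112 109 114 103 91 120 175 192 192 121 121 121 122 124 123 124 122 123 123 122 122 120 117 114 83 81 82 80 84 82 82 90 123 122 122 121 121 124 125 122 121
```

Emit:
{"name": "servo_tool", "arguments": {"deltas": [{"grip": 0, "dx": 0.24, "dy": 0.6, "dz": 0, "rx": 0, "ry": 0, "rz": 0}, {"grip": 0, "dx": 0.25, "dy": 0.65, "dz": 0, "rx": 0, "ry": 0, "rz": 0}, {"grip": 0, "dx": 0.25, "dy": 0.65, "dz": 0, "rx": 0, "ry": 0, "rz": 0}, {"grip": 0, "dx": 0.24, "dy": 0.59, "dz": 0, "rx": 0, "ry": 0, "rz": 0}, {"grip": 0, "dx": 0, "dy": 0, "dz": 0, "rx": 0, "ry": 0, "rz": 0}, {"grip": 0, "dx": 0, "dy": 0, "dz": -0.5, "rx": 0, "ry": 0, "rz": 0}, {"grip": 0, "dx": 0, "dy": 0, "dz": -0.6, "rx": 0, "ry": 0, "rz": 0}, {"grip": 0, "dx": 0, "dy": 0, "dz": 0, "rx": 0, "ry": 0, "rz": 0}]}}

```text
clock: 15.58
eef_pos: [513.4, -10.6, 224.7]
tool_rot: [-3.137, 0.001, 1.22]
wrist_force: [0.6, -0.1, 0.7]
gripper_width: 0.497
grasp_force: 0.0
```

Emit:
{"name": "servo_tool", "arguments": {"deltas": [{"grip": 0, "dx": 0, "dy": 0, "dz": -0.6, "rx": 0, "ry": 0, "rz": 0}, {"grip": 0, "dx": 0, "dy": 0, "dz": -0.37, "rx": 0, "ry": 0, "rz": 0}, {"grip": 0, "dx": 0, "dy": 0, "dz": 0, "rx": 0, "ry": 0, "rz": 0}, {"grip": 0, "dx": 0, "dy": 0, "dz": 0, "rx": 0, "ry": 0, "rz": 0}]}}

```text
clock: 16.08
eef_pos: [515.3, -10.5, 198.4]
tool_rot: [3.141, -0.0, 1.22]
wrist_force: [0.7, -0.3, 0.2]
gripper_width: 0.497
grasp_force: 0.0
```

Emit:
{"name": "servo_tool", "arguments": {"deltas": [{"grip": 0.5, "dx": 0, "dy": 0, "dz": -0.08, "rx": 0, "ry": 0, "rz": 0}, {"grip": 1, "dx": 0, "dy": 0, "dz": 0, "rx": 0, "ry": 0, "rz": 0}, {"grip": 1, "dx": 0, "dy": 0, "dz": 0, "rx": 0, "ry": 0, "rz": 0}, {"grip": 1, "dx": 0, "dy": 0, "dz": 0, "rx": 0, "ry": 0, "rz": 0}, {"grip": 1, "dx": 0, "dy": 0, "dz": 0, "rx": 0, "ry": 0, "rz": 0}, {"grip": 1, "dx": 0, "dy": 0, "dz": 0, "rx": 0, "ry": 0, "rz": 0}], "squeeze": 40}}

```text
clock: 16.82
eef_pos: [515.2, -10.5, 195.9]
tool_rot: [3.141, 0.0, 1.22]
wrist_force: [-0.9, -0.3, 0.5]
gripper_width: 0.105
grasp_force: 40.0
```

Emit:
{"name": "servo_tool", "arguments": {"deltas": [{"grip": 1, "dx": 0, "dy": 0, "dz": 0, "rx": 0, "ry": 0, "rz": -0.4}, {"grip": 1, "dx": 0, "dy": 0, "dz": 0, "rx": 0, "ry": 0, "rz": -0.7}, {"grip": 1, "dx": 0, "dy": 0, "dz": 0, "rx": 0, "ry": 0, "rz": -0.7}, {"grip": 1, "dx": 0, "dy": 0, "dz": 0, "rx": 0, "ry": 0, "rz": -0.7}, {"grip": 1, "dx": 0, "dy": 0, "dz": 0, "rx": 0, "ry": 0, "rz": -0.7}, {"grip": 1, "dx": 0, "dy": 0, "dz": 0, "rx": 0, "ry": 0, "rz": -0.7}, {"grip": 1, "dx": 0, "dy": 0, "dz": 0, "rx": 0, "ry": 0, "rz": -0.7}, {"grip": 1, "dx": 0, "dy": 0, "dz": 0, "rx": 0, "ry": 0, "rz": -0.7}, {"grip": 1, "dx": 0, "dy": 0, "dz": 0, "rx": 0, "ry": 0, "rz": -0.7}, {"grip": 1, "dx": 0, "dy": 0, "dz": 0, "rx": 0, "ry": 0, "rz": -0.4}]}}

```text
clock: 18.08
eef_pos: [514.8, -10.4, 196.1]
tool_rot: [-3.141, 0.001, 0.451]
wrist_force: [-2.3, 0.8, 2.9]
gripper_width: 0.105
grasp_force: 40.1
```

```bash
python3 -c "
from h import *
o=bot.observe();print(o['eef_pos'],o['tool_rot'],o['wrist_force'],o['moment'],o['joints'])"
```

```text
[514.84801263 -10.42131734 196.09537916] [-3.14137175e+00  5.45675000e-04  4.50750894e-01] [-2.27407016  0.76219979  2.91067325] [2.86660569e-04 4.17013341e-01 1.33686381e-01] [-2.50926959e-01  9.04871508e-02  1.79864961e+00 -1.93190465e-04
  1.25301525e+00  8.69178950e-01]
```

Emit:
{"name": "servo_tool", "arguments": {"deltas": [{"grip": 1, "dx": 0, "dy": 0, "dz": 0, "rx": 0, "ry": 0, "rz": -0.7}, {"grip": 1, "dx": 0, "dy": 0, "dz": 0, "rx": 0, "ry": 0, "rz": -0.7}, {"grip": 1, "dx": 0, "dy": 0, "dz": 0, "rx": 0, "ry": 0, "rz": -0.7}, {"grip": 1, "dx": 0, "dy": 0, "dz": 0, "rx": 0, "ry": 0, "rz": -0.7}, {"grip": 1, "dx": 0, "dy": 0, "dz": 0, "rx": 0, "ry": 0, "rz": -0.7}, {"grip": 1, "dx": 0, "dy": 0, "dz": 0, "rx": 0, "ry": 0, "rz": -0.7}, {"grip": 1, "dx": 0, "dy": 0, "dz": 0, "rx": 0, "ry": 0, "rz": -0.5}, {"grip": 1, "dx": 0, "dy": 0, "dz": 0, "rx": 0, "ry": 0, "rz": -0.3}]}}

```text
clock: 19.08
eef_pos: [514.9, -10.1, 196.1]
tool_rot: [-3.141, 0.0, -0.149]
wrist_force: [-2.8, 1.3, 5.7]
gripper_width: 0.102
grasp_force: 40.1
```

```bash
python3 -c "
from h import *
o=bot.observe();print(o['eef_pos'],o['tool_rot'],o['wrist_force'],o['moment'],o['joints'])"
```

```text
[514.92838989 -10.0816446  196.1491195 ] [-3.14110108e+00  3.85693918e-04 -1.48554445e-01] [-2.75055797  1.30712907  5.71081862] [0.47530978 0.4846284  0.1114026 ] [-2.50624245e-01  9.04039228e-02  1.79862364e+00  4.73420122e-04
  1.25299890e+00  1.46857859e+00]
```

Emit:
{"name": "servo_tool", "arguments": {"deltas": [{"grip": 1, "dx": 0, "dy": 0, "dz": 0, "rx": 0, "ry": 0, "rz": -0.4}, {"grip": 1, "dx": 0, "dy": 0, "dz": 0, "rx": 0, "ry": 0, "rz": -0.4}, {"grip": 1, "dx": 0, "dy": 0, "dz": 0, "rx": 0, "ry": 0, "rz": -0.2}]}}

```text
clock: 19.45
eef_pos: [515.0, -10.1, 196.2]
tool_rot: [-3.141, 0.0, -0.268]
wrist_force: [-2.7, 1.9, 4.7]
gripper_width: 0.108
grasp_force: 40.1
```

```bash
python3 -c "
from h import *
o=bot.observe();print(o['tool_rot'],o['wrist_force'],o['moment'])"
```

```text
[-3.14104482e+00  2.54541465e-04 -2.68339566e-01] [-2.68603333  1.93358036  4.70307748] [0.45880618 0.48887682 0.07635326]
```

Emit:
{"name": "servo_tool", "arguments": {"deltas": [{"grip": 1, "dx": 0, "dy": 0, "dz": 0, "rx": 0, "ry": 0, "rz": -0.3}, {"grip": 1, "dx": 0, "dy": 0, "dz": 0, "rx": 0, "ry": 0, "rz": -0.2}]}}

```text
clock: 19.7
eef_pos: [515.0, -10.1, 196.2]
tool_rot: [-3.141, 0.0, -0.328]
wrist_force: [-1.6, 3.0, 5.7]
gripper_width: 0.106
grasp_force: 40.1
```

```bash
python3 -c "
from h import *
o=bot.observe();print(o['tool_rot'],o['wrist_force'],o['moment'])"
```

```text
[-3.14097981e+00  2.59441653e-04 -3.28195157e-01] [-1.58934264  3.04039561  5.68749862] [0.48907629 0.5161769  0.08127059]
```

Emit:
{"name": "servo_tool", "arguments": {"deltas": [{"grip": 1, "dx": 0, "dy": 0, "dz": 0, "rx": 0, "ry": 0, "rz": -0.2}, {"grip": 1, "dx": 0, "dy": 0, "dz": 0, "rx": 0, "ry": 0, "rz": -0.1}]}}

```text
clock: 19.95
eef_pos: [515.1, -10.1, 196.2]
tool_rot: [-3.141, 0.0, -0.364]
wrist_force: [-2.6, 3.5, 4.9]
gripper_width: 0.106
grasp_force: 40.1
```

```bash
python3 -c "
from h import *
o=bot.observe();print(o['tool_rot'],o['wrist_force'],o['moment'])"
```

```text
[-3.14093478e+00  2.53587151e-04 -3.63840247e-01] [-2.57146345  3.50746163  4.86882142] [0.49926094 0.51751409 0.14679277]
```

Still no clear stop; I'll go on in small steps.

Emit:
{"name": "servo_tool", "arguments": {"deltas": [{"grip": 1, "dx": 0, "dy": 0, "dz": 0, "rx": 0, "ry": 0, "rz": -0.2}, {"grip": 1, "dx": 0, "dy": 0, "dz": 0, "rx": 0, "ry": 0, "rz": -0.1}]}}

```text
clock: 20.2
eef_pos: [515.0, -10.1, 196.2]
tool_rot: [-3.141, 0.0, -0.399]
wrist_force: [-4.0, 1.9, 5.4]
gripper_width: 0.105
grasp_force: 40.3
```

```bash
python3 -c "
from h import *
o=bot.observe();print(o['tool_rot'],o['wrist_force'],o['moment'])"
```

```text
[-3.14116571e+00  2.52733025e-04 -3.99392139e-01] [-4.01317013  1.9383278   5.35936891] [0.43525013 0.51765889 0.29829786]
```

Emit:
{"name": "servo_tool", "arguments": {"deltas": [{"grip": 1, "dx": 0, "dy": 0, "dz": 0, "rx": 0, "ry": 0, "rz": -0.2}, {"grip": 1, "dx": 0, "dy": 0, "dz": 0, "rx": 0, "ry": 0, "rz": -0.1}]}}

```text
clock: 20.45
eef_pos: [515.1, -10.2, 196.2]
tool_rot: [-3.142, 0.0, -0.435]
wrist_force: [-2.1, 1.2, 5.3]
gripper_width: 0.107
grasp_force: 40.8
```

```bash
python3 -c "
from h import *
o=bot.observe();print(o['tool_rot'],o['wrist_force'],o['moment'])"
```

```text
[-3.14153297e+00  1.09371635e-04 -4.34956439e-01] [-2.06910135  1.24583808  5.29427715] [0.36872809 0.50656047 0.55588354]
```

The moment climbs past 0.5 N m, so the clamp is on its stop. I'll ease the torque, release and rise.

Emit:
{"name": "servo_tool", "arguments": {"deltas": [{"grip": 1, "dx": 0, "dy": 0, "dz": 0, "rx": 0, "ry": 0, "rz": 0.3}, {"grip": 1, "dx": 0, "dy": 0, "dz": 0, "rx": 0, "ry": 0, "rz": 0.3}, {"grip": 0.7, "dx": 0, "dy": 0, "dz": 0, "rx": 0, "ry": 0, "rz": 0}, {"grip": 0.4, "dx": 0, "dy": 0, "dz": 0, "rx": 0, "ry": 0, "rz": 0}, {"grip": 0, "dx": 0, "dy": 0, "dz": 0, "rx": 0, "ry": 0, "rz": 0}, {"grip": 0, "dx": 0, "dy": 0, "dz": 0, "rx": 0, "ry": 0, "rz": 0}, {"grip": 0, "dx": 0, "dy": 0, "dz": 0.3, "rx": 0, "ry": 0, "rz": 0}, {"grip": 0, "dx": 0, "dy": 0, "dz": 0.8, "rx": 0, "ry": 0, "rz": 0}, {"grip": 0, "dx": 0, "dy": 0, "dz": 0.9, "rx": 0, "ry": 0, "rz": 0}, {"grip": 0, "dx": 0, "dy": 0, "dz": 0.9, "rx": 0, "ry": 0, "rz": 0}]}}

```text
clock: 21.7
eef_pos: [515.2, -10.5, 284.4]
tool_rot: [-3.142, -0.001, -0.364]
wrist_force: [0.1, -0.2, -0.0]
gripper_width: 0.5
grasp_force: 0.0
```

Emit:
{"name": "servo_tool", "arguments": {"deltas": [{"grip": 0, "dx": -0.6, "dy": 0.2, "dz": 0, "rx": 0, "ry": 0, "rz": 0}, {"grip": 0, "dx": -0.8, "dy": 0.3, "dz": 0, "rx": 0, "ry": 0, "rz": 0}, {"grip": 0, "dx": -0.8, "dy": 0.3, "dz": 0, "rx": 0, "ry": 0, "rz": 0}, {"grip": 0, "dx": -0.8, "dy": 0.3, "dz": 0, "rx": 0, "ry": 0, "rz": 0}, {"grip": 0, "dx": -0.5, "dy": 0.2, "dz": 0, "rx": 0, "ry": 0, "rz": 0}, {"grip": 0, "dx": 0, "dy": 0, "dz": 0, "rx": 0, "ry": 0, "rz": 0}, {"grip": 0, "dx": 0, "dy": 0, "dz": 0, "rx": 0, "ry": 0, "rz": 0}]}}

```text
clock: 22.58
eef_pos: [410.7, 28.3, 283.4]
tool_rot: [-3.141, -0.001, -0.364]
wrist_force: [0.3, 0.2, 0.3]
gripper_width: 0.498
grasp_force: 0.0
```

Run:
```python
from h import *
np.set_printoptions(suppress=True,precision=1)
o,w=wrist();s=cam('scene');print(o['eef_pos'],o['tool_rot'])
for n,c in zip('ws',(w,s)): np.save(n+'9.npy',c,allow_pickle=True); save(c,f'pics/{n}9.png')
g=cv2.cvtColor(w['color'],cv2.COLOR_RGB2GRAY)
yk=-1.935;yc=-.216-1.571
def M(y):return np.array([[np.cos(y),-np.sin(y),0],[np.sin(y),np.cos(y),0],[0,0,1]])
ax=np.array([515,-10.3,60])
for n,p in dict(endp=[0,80,116],endm=[0,-80,116],bowL=[0,-19,162],bowR=[0,19,162]).items(): print(n,P(w,[ax+M(yk)@p]),P(s,[ax+M(yk)@p]))
print('toe end',[P(w,[ax*[1,1,0]+M(yc)@[62,b,60]]) for b in(-8,8)], 'stem',P(w,[[500,-84,115]]))
# bar edges from vertical scan at given columns
for c in (150,170,190,210,350,370,390,410):
    col=g[:260,c].astype(int); d=np.diff(col); i=np.where(abs(d)>25)[0]; print(c,[(int(k),int(d[k])) for k in i])
```

```text
[410.7  28.3 283.4] [-3.1 -0.  -0.4]
endp [[279.8 -86.2]] [[261.  212.4]]
endm [[280.3 163.5]] [[329.8 191.7]]
bowL [[279.5  76.7]] [[305.5 180.9]]
bowR [[279.3   3.8]] [[288.7 185.7]]
toe end [array([[341. ,  65.3]]), array([[339.6,  48.6]])] stem [[365.6  45.8]]
150 [(240, 43), (241, 36), (255, -45)]
170 [(257, -50)]
190 []
210 [(252, -45), (253, -39)]
350 [(5, 59), (26, -26), (40, -33), (41, -33), (69, 34), (70, 50), (83, 54), (89, -29), (90, -67), (97, 54), (106, -36), (107, -77), (109, 32), (186, -31), (187, 37), (189, -44), (191, 29), (192, -42)]
370 [(1, 29), (2, 48), (16, 50), (56, -85), (57, -33), (80, 101), (81, 92), (85, -75), (87, -64), (93, 55), (103, -41), (104, -80), (106, 33), (191, -44), (203, 39), (210, -43)]
390 [(58, 27), (100, -34), (101, -82), (102, 36), (185, -42)]
410 []
```

Run:
```python
from h import *
np.set_printoptions(suppress=True,precision=2)
w=np.load('w9.npy',allow_pickle=True).item();g=cv2.cvtColor(w['color'],cv2.COLOR_RGB2GRAY)
for r in (90,110,130,150,158,161,164,167,170): print(r,*g[r,262:300])
print('toe region cols 290..370 step3')
for r in range(24,96,3): print(r,*g[r,285:372:3])
```

```text
90 255 255 255 255 255 255 255 206 206 193 205 217 216 214 213 213 214 216 143 144 143 141 141 141 140 141 136 130 144 159 149 172 171 172 173 173 174 174
110 169 167 188 187 163 218 217 217 218 181 201 214 213 213 210 211 212 214 212 211 208 209 208 207 206 205 192 161 214 214 215 214 214 215 214 214 136 137
130 145 146 145 147 145 135 134 130 132 154 196 214 210 208 208 208 209 211 210 209 207 208 206 207 204 205 186 140 130 129 129 132 129 130 131 131 129 88
150 142 143 141 141 143 143 144 145 143 134 191 208 207 206 206 205 206 207 207 206 206 205 204 202 202 201 179 123 128 130 128 127 127 128 130 128 85 84
158 143 140 141 141 140 141 142 145 143 128 192 207 206 205 202 205 205 205 207 205 205 204 204 202 200 200 177 126 129 130 128 124 127 129 128 128 84 83
161 143 143 144 142 143 141 142 144 141 125 190 206 206 205 204 204 205 207 206 205 205 205 201 203 200 200 176 123 141 126 129 128 129 131 128 128 130 85
164 142 143 143 141 140 140 140 138 139 141 144 130 131 130 131 128 127 129 129 130 130 131 129 133 132 132 145 145 133 130 131 129 130 128 126 128 127 129
167 140 140 142
[... 2436 characters left out ...]
 191 139 143 142 143 143 139 174 175 174 255 255 255 255 255 255 255 158 200 204 201 204 201 88 60 80 76 73 69
81 193 140 142 140 144 142 175 174 172 255 255 255 255 255 255 255 255 255 199 140 197 200 196 94 53 81 68 61 103
84 140 138 117 119 115 176 176 176 176 176 255 255 255 255 254 254 255 255 255 255 255 255 255 174 130 175 174 174 254
87 142 137 142 138 176 174 174 172 171 200 255 255 255 255 255 255 255 255 255 255 255 255 255 172 172 166 161 153 204
90 141 136 159 171 173 173 174 174 175 176 255 255 255 255 255 255 255 255 253 237 225 209 195 139 130 133 136 135 136
93 141 138 255 175 175 174 172 174 173 202 255 255 250 234 219 206 189 149 134 138 137 138 136 136 136 133 134 132 132
```

```bash
python3 -c "
from h import *
print(bot.close_job())"
```

```text
the job is handed in; nothing more can be done
None
```

The key was stood on the drive and let go, then taken afresh by the bow and turned clockwise until the clamp met its stop. It was left standing home and upright, and the job was handed in at about 22.7 s; the final check was by pixel measurements, as my picture views were used up.

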